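# Push a reject housing through the self-closing gate of the scrap bin

### The job

Scrap the small steel housing that lies on the infeed shelf: push the white self-closing gate open with one finger and, while that finger still holds it open, push the housing through with the other finger so that it drops into the blue bin behind. Only push the housing, gently, along the shelf - do not pinch it, lift it or shove the gate with it - then draw back so that the gate swings shut on its own, and leave the other things on the bench where they are.

Things in the scene. Friction and masses are not known exactly. Their poses are not given: they have to be found in the camera images.
- station: Reject station, fixed to the bench: infeed shelf, gate, bin behind. Origin on the bench top (z 0) below the shut gate, mid-opening; x points through the gate into the bin (away from the robot within 15 deg), y left, z up. In this frame (mm) the flat aluminium shelf has its top at z 75, x -190 to 0, y -80 to 140; its front and left sides are open, nothing stands on them.
- shelf_edge (a point): Centre of the shelf's far edge, at its top: station (0, 0, 75) mm, axes as the station's. Here the shelf ends in a straight drop into the bin.
- guide (a point): Near (robot-side) end of the guide rail on the right of the shelf: station (-190, -55, 75) mm, on the shelf top at the rail's inner face. The rail is straight, 25 mm high, 6 mm thick, and runs along station x up to the shelf edge; inner face at y -55.
- bin_floor (a point): Centre of the inner floor of the open blue bin behind the gate: station (88, 0, 5) mm. Outside 170 by 170 mm (station x 3 to 173, y -85 to 85), walls 5 mm, rim 62 mm above the bench, below the gate's lower edge.
- gate (a joint): Angle (rad) of the self-closing gate: 0 shut, 1.53 fully open. Vertical hinge at station x 4, y 55 mm, at the gate's left end, with a steel post of 12 mm diameter beside it (x 4, y 61, top at z 121). Opens only away from the shelf, over the bin (anticlockwise from above). A light spring shuts it: about 0.04 N m when shut, 0.2 N m wide open.
- gate_hinge (a point): On the gate: white upright plastic panel 5 thick, 104 long, 41 high (mm). This point lies on the hinge axis at shelf-top height and turns with the gate; the panel spans 3 to 107 mm from it along its own -y, lower edge 5 mm and upper edge 46 mm above the shelf top. Shut, it closes the opening between hinge and guide rail. Nothing above it: fingers can pass from above.
- part: The reject housing: a steel block 40 (its x) by 50 (its y) by 22 high with a round boss of 34 diameter and 8 high on top (30 high in all), with a dark bore; about 0.15 to 0.3 kg, loose. Origin at the centre of its underside, z up. It starts flat on the shelf before the gate, turned by up to about 25 degrees.
- collar: Bystander: loose steel ring, 52 outer diameter, 22 high, on the bench left of the station. Origin at the centre of its underside.
- flange: Bystander: loose dark steel flange with an upright stub, 60 diameter, 45 high, on the bench left of the station. Origin at the centre of its underside.
- oil: Bystander: loose grey plastic bottle, 44 diameter, 110 high, standing on the bench right of the station. Origin at the centre of its underside.
There are look-alikes about, which are no part of the job. What is shaped like the part but green or turquoise is not meant.

How it is judged:
By the outcome, as a careful person would: the job done as asked, in the order asked, and still so for the second after the job is handed in, with the robot touching nothing.
It also fails if it takes over 54 s, if anything falls off the work surface, if the arm or the gripper's body presses on something with over 40 N, if the wrist force passes 120 N, or if a joint passes its speed limit or range.

### The arm

A 6-joint arm with a two-finger parallel gripper is mounted at the origin on the work surface. World frame = base frame: x ahead of the robot, y to its left, z up, the work surface at z = 0. Lengths are in mm, angles in rad, forces in N, time in s.
With the tool pointing down it reaches from about 275 to 750 mm from the base axis. Payload 10.2 kg.
Tool frame: the origin (TCP) lies at the very end of the fingers, on their centre line; the grasp point (between the pads) lies 19 mm behind it; x points along the fingers, z is the direction in which the jaws open and shut, and the axes are right-handed (so a half turn about x gives the same grasp; the last joint's range is limited). The gripper opens to 85 mm and grips with 20 to 120 N. Pads are 22 mm wide; open, the fingers measure 114 mm over their backs; the gripper's body (76 mm by 85 mm) begins 54 mm behind the grasp point. The pads swing forward as they close: fully open they stand 13 mm farther back than shut.
Start: joints at [1.01, 0.313, 1.498, -0, 1.331, -0.223], TCP at [174.004, 495.332, 231.294] pointing down, gripper open.
Joint ranges: [-2.94, 2.94], [-0.97, 2.17], [0.19, 2.56], [-1.23, 4.37], [0.02, 3.11], [-2.88, 2.88]. Speed limits (rad/s): [2.39, 2.39, 3.01, 3.14, 3.14, 3.14].

### API

Orientations are given as a unit quaternion [w, x, y, z].
In Python, from rig import sense, vision, job gives the robot as it stands. The module is installed in compiled form; this text tells all that it offers.
- The arm moves only by the shell command python3 -m pendant 'ROWS' [FORCE]. ROWS is JSON, a list of rows, each a list of 7 numbers: the turn, a rotation vector about the tool's x, y, z in rad, then the shift along the tool's x, y, z in cm, then the opening, from 0 (shut) to 1 (fully open). A call has exactly 5 rows; each row is the pose to reach, as a shift and turn from the pose commanded when the call began, along the tool's axes at that moment; what a row does not reach only later rows make up. A row lasts 1/8 s, in which the tool goes at most 62.5 mm and 10.7 degrees, less where a joint would pass 70% of its speed; a pose out of reach is approached as far as the arm can. A call with a gripper value outside its range is refused whole. The fingers move at their own pace and stop on an object; FORCE is the grip in N (left out, the last holds). Time passes only in rows, so rows that repeat a pose let the fingers close, or fill a call up. It gives the time, the measured TCP pose, the force and the opening at its end, in the units of the state.
- sense(): the state, without advancing time (a new reading comes with each control period).
- vision.capture(name): name is "side" or "top"; returns the picture (420x560x3 uint8, red, green, blue); there is no depth.
- vision.calibration(name): a dict with "K" (3x3 intrinsics, pixels), "extrinsics" (4x4, takes a point from camera to world coordinates). Camera axes: x right, y up, looking along -z (the intrinsics and any distortion apply to the point x, -y, -z); pixel columns grow to the right and rows downward; lengths in mm; the calibration is good to about 2 mm. A picture is of the moment at which its call begins. calibration takes no time and is no camera call.
- job.finish_job(): hands the job in, once; it reports no verdict.
The state is a dict: "time_s": time; "joints": joint angles; "dq": joint speeds; "tau": joint torques, N m; "eef_pos": TCP position; "ee_rot": TCP orientation; "force": force on the tool from outside, world axes, zero at the start; "wrist_torque": the same for the moment, N m; "grip_width": opening from 0.0 (shut) to 1.0 (fully open).
Only numpy, scipy, OpenCV 4.12 (cv2) and the standard library are available. Lean on these libraries where they do the work, as an engineer would, in place of code of your own. Each camera call takes 0.05 s, during which the arm holds its last target.

## Working session

There is one attempt and no reset: what is moved stays moved. The work goes in short steps, Python scripts to look and compute and a shell command to move; the robot and the scene stay as the last step left them, time stands still between calls to the robot, and variables do not carry over. Pictures are saved under pics/ and viewed, and the job is handed in when it is done.

```bash
mkdir -p pics
python3 - <<'E'
from rig import sense, vision
import cv2
for n in ("side","top"):
    im=vision.capture(n); cv2.imwrite(f"pics/{n}0.png",im[:,:,::-1])
    c=vision.calibration(n); print(n,c)
print(sense())
E
```

```text
side {'K': array([[507.08033835,   0.        , 280.20559341],
       [  0.        , 507.08033835, 210.58595709],
       [  0.        ,   0.        ,   1.        ]]), 'extrinsics': array([[ 9.86079551e-01,  9.98681691e-02, -1.32941593e-01,
         3.49715734e+02],
       [-1.65426697e-01,  6.69866958e-01, -7.23817841e-01,
        -7.05209739e+02],
       [ 1.67668177e-02,  7.35734061e-01,  6.77062970e-01,
         7.60409903e+02],
       [ 0.00000000e+00,  0.00000000e+00,  0.00000000e+00,
         1.00000000e+00]])}
top {'K': array([[485.08153459,   0.        , 273.93917433],
       [  0.        , 485.08153459, 214.05690117],
       [  0.        ,   0.        ,   1.        ]]), 'extrinsics': array([[ 9.39311531e-03,  9.80171870e-01, -1.97926439e-01,
         2.98875102e+02],
       [-9.99886735e-01,  1.15343718e-02,  9.66831603e-03,
         5.15199038e+01],
       [ 1.17595685e-02,  1.97813205e-01,  9.80169194e-01,
         1.17506636e+03],
       [ 0.00000000e+00,  0.00000000e+00,  0.00000000e+00,
         1.00000000e+00]])}
{'time_s': 0.1, 'joints': array([ 1.00958533e+00,  3.13407142e-01,  1.49835810e+00,  1.21538418e-05,
        1.33099584e+00, -2.23412627e-01]), 'dq': array([ 2.13278417e-05, -2.17199469e-03, -1.57821962e-03,  1.19420578e-03,
        1.09676333e-03,  5.94114947e-04]), 'tau': array([ 3.17112783e-03, -4.12893176e+01, -2.60146379e+01, -1.29190748e-04,
        2.98962295e-03, -4.22239532e-05]), 'eef_pos': array([173.88174789, 495.12851604, 230.78673575]), 'ee_rot': array([ 0.57655115, -0.40899003,  0.57731754,  0.40868127]), 'force': array([ 0.78504014,  0.39835972, -0.23284675]), 'wrist_torque': array([-0.00848991,  0.03687385, -0.01122992]), 'grip_width': 1.005149453768565}
```

View pics/side0.png

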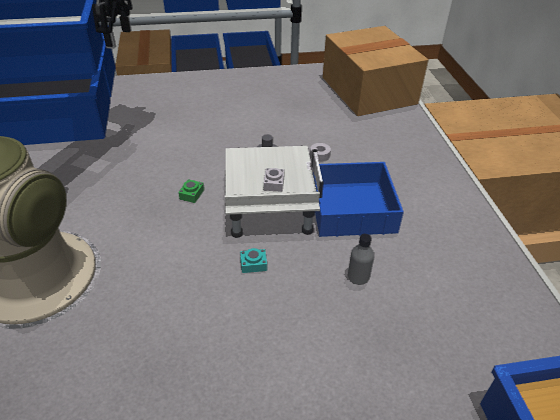

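View pics/top0.png

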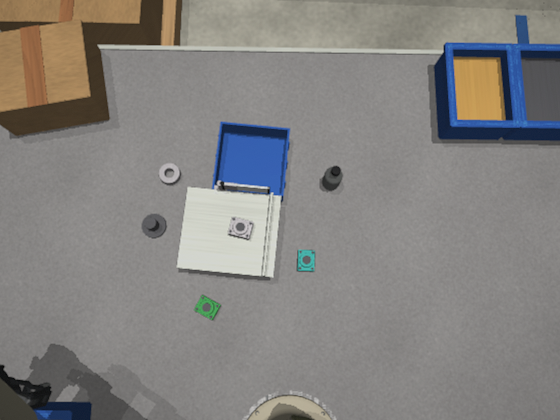

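The side and top views show three similarly shaped parts. The grey one lies on the shelf (top 240,228; side 274,176), the turquoise one on the bench (top 306,261) and the green one on the bench (top 207,307). Only the grey one fits: it is steel and on the shelf. I'll enlarge it to confirm.

Run:
```python
import cv2
t=cv2.imread("pics/top0.png")[115:285,165:315]; cv2.imwrite("pics/topc.png",cv2.resize(t,None,fx=3.5,fy=3.5,interpolation=cv2.INTER_CUBIC))
t=cv2.imread("pics/side0.png")[130:245,215:405]; cv2.imwrite("pics/sidec.png",cv2.resize(t,None,fx=4,fy=4,interpolation=cv2.INTER_CUBIC))
```

```text
(no output)
```

View pics/topc.png

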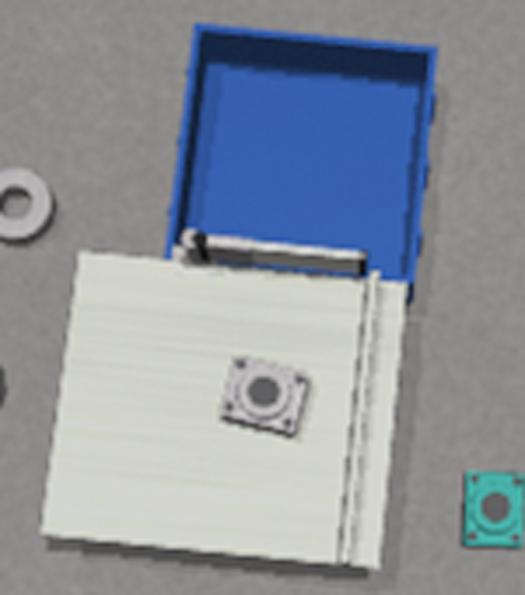

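View pics/sidec.png

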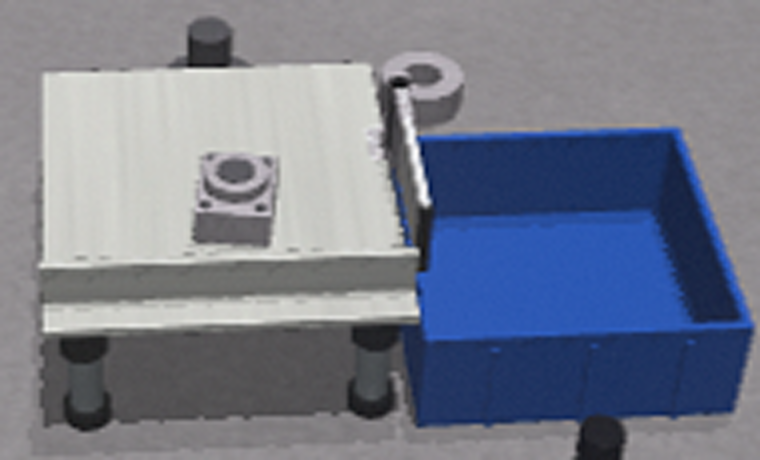

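The crops confirm it: the grey housing is the only one on the shelf. I'll fit the station and part poses from both views.

```bash
cat > h.py <<'E'
import numpy as np, cv2
from scipy.optimize import least_squares
from rig import vision
C={n:vision.calibration(n) for n in("side","top")}
def proj(n,P):
    P=np.atleast_2d(np.asarray(P,float)); E=np.linalg.inv(C[n]["extrinsics"])
    p=P@E[:3,:3].T+E[:3,3]; p=p*[1,-1,-1]; q=p@C[n]["K"].T; return q[:,:2]/q[:,2:]
def tf(p,L,z0=0):
    x,y,a=p; L=np.atleast_2d(np.asarray(L,float)); c,s=np.cos(a),np.sin(a)
    return np.c_[x+c*L[:,0]-s*L[:,1], y+s*L[:,0]+c*L[:,1], L[:,2]+z0]
def inv(p,W):
    x,y,a=p; W=np.atleast_2d(np.asarray(W,float)); c,s=np.cos(a),np.sin(a); d=W[:,:2]-[x,y]
    return np.c_[c*d[:,0]+s*d[:,1], -s*d[:,0]+c*d[:,1], W[:,2]]
def tc(l): return np.array(l)/3.5+[165,115]
def sc(l): return np.array(l)/4+[215,130]
E
cat > fit.py <<'E'
from h import *
L=[[-190,140,75],[0,140,75],[0,-80,75],[-190,-80,75]]
T=tc([(42,536),(80,252),(407,283),(380,569)]); S=sc([(42,72),(374,64),(419,318),(42,322)])
def f(p): return np.r_[(proj("top",tf(p,L))-T).ravel(),(proj("side",tf(p,L))-S).ravel()]
r=least_squares(f,[500,50,0]); st=r.x; print("station",st,np.round(r.fun.reshape(-1,2),1).tolist())
T2=tc([(235,356),(310,378),(296,437),(220,415)]); Lp=[[20,25,97],[20,-25,97],[-20,-25,97],[-20,25,97]]
S2=sc([(202,154),(278,154),(272,217),(194,211)])
def g(p): return np.r_[(proj("top",tf(p,Lp))-T2).ravel(),(proj("side",tf(p,Lp))[[0,1,2,3]]-S2[[0,1,2,3]][[0,1,2,3]]).ravel()]
def gt(p): return (proj("top",tf(p,Lp))-T2).ravel()
r=least_squares(gt,[430,80,0]); pt=r.x; print("part",pt,np.round(r.fun.reshape(-1,2),1).tolist())
print("side corners crop",((proj("side",tf(pt,Lp))-[215,130])*4).round().tolist())
print("part in st",inv(st,[[pt[0],pt[1],75]]),np.degrees(pt[2]-st[2]), np.degrees(st[2]))
print("corners st",inv(st,tf(pt,Lp)).round(0).tolist())
for q in [(4,61,121),(-190,-55,100),(0,-55,100)]: print(q,((proj("top",tf(st,[q]))-[165,115])*3.5).round(),((proj("side",tf(st,[q]))-[215,130])*4).round())
E
python3 fit.py
```

```text
station [ 5.71673176e+02  1.01876912e+02 -9.25785734e-02] [[-0.2, -0.7], [0.5, -0.6], [0.7, 0.1], [0.2, -0.1], [0.0, -0.8], [-1.0, -1.2], [0.1, -1.1], [-0.6, 1.4]]
part [ 4.83073499e+02  1.15249748e+02 -2.51761028e-01] [[0.4, 0.3], [0.3, -0.3], [-0.5, -0.3], [-0.2, 0.3]]
side corners crop [[273.0, 153.0], [266.0, 212.0], [188.0, 207.0], [199.0, 148.0]]
part in st [[-89.45653365   5.12484893  75.        ]] -9.120482822284265 -5.304361527947258
corners st [[-66.0, 27.0, 97.0], [-74.0, -23.0, 97.0], [-113.0, -16.0, 97.0], [-105.0, 33.0, 97.0]]
(4, 61, 121) [[193. 238.]] [[399.  74.]]
(-190, -55, 100) [[341. 562.]] [[ 37. 257.]]
(0, -55, 100) [[373. 270.]] [[417. 243.]]
```

```bash
cat >> h.py <<'E'
from rig import sense
from scipy.spatial.transform import Rotation as R
ST=np.array([571.7,101.9,-0.0926])
def tool():
    s=sense(); q=s["ee_rot"]; return s, R.from_quat([q[1],q[2],q[3],q[0]])
def goal(mx,my,z,jaw_deg):
    """station mid x,y, world z, jaw angle in station deg -> turn rotvec (tool), shift cm (tool)"""
    s,r=tool(); w=tf(ST,[[mx,my,z]])[0]; best=None
    for k in (0,180):
        a=ST[2]+np.radians(jaw_deg+k); zt=np.array([np.cos(a),np.sin(a),0]); xt=np.array([0,0,-1.]); yt=np.cross(zt,xt)
        v=(r.inv()*R.from_matrix(np.c_[xt,yt,zt])).as_rotvec()
        if best is None or np.linalg.norm(v)<np.linalg.norm(best): best=v
    sh=r.inv().apply(w-s["eef_pos"])/10
    print("t",round(s["time_s"],2),"pos",s["eef_pos"].round(1),"st",inv(ST,[s["eef_pos"]])[0].round(1),"jaw yaw st",(np.degrees(np.arctan2(*r.as_matrix()[[1,0],2])-ST[2])).round(1),"q6",s["joints"][5].round(2),"F",s["force"].round(1),"grip",round(s["grip_width"],2))
    print("  target",w.round(1),"turn",best.round(3),"shift cm",sh.round(2))
    print("  station x,y dir in tool:",r.inv().apply([np.cos(ST[2]),np.sin(ST[2]),0]).round(3),r.inv().apply([-np.sin(ST[2]),np.cos(ST[2]),0]).round(3))
E
python3 -c "
from h import *
goal(-80,17.5,200,14.5)"
```

```text
t 0.1 pos [173.9 495.1 230.8] st [-432.5  354.8  230.8] jaw yaw st 76.0 q6 -0.22 F [ 0.8  0.4 -0.2] grip 1.01
  target [493.7 126.7 200. ] turn [ 1.073e+00 -1.000e-03  0.000e+00] shift cm [  3.09 -42.38 -24.16]
  station x,y dir in tool: [-0.001 -0.97   0.243] [-0.001  0.243  0.97 ]
```

```bash
python3 -m pendant '[[0.15,0,0,0,-5,-2.9,1],[0.3,0,0,0,-10,-5.7,1],[0.45,0,0,0,-15,-8.6,1],[0.6,0,0,0,-20,-11.4,1],[0.7,0,0,0,-24,-13.7,1]]'; python3 -c "
from h import *
goal(-80,17.5,200,14.5)"
```

```text
time_s: 0.72
eef_pos: [356.0, 284.8, 231.2]
ee_rot: [0.682, -0.185, 0.683, 0.185]
force: [1.3, 0.4, 0.7]
grip_width: 0.996
t 0.72 pos [356.  284.8 231.2] st [-231.6  162.2  231.2] jaw yaw st 35.6 q6 -0.11 F [1.3 0.4 0.7] grip 1.0
  target [493.7 126.7 200. ] turn [ 0.368 -0.     0.   ] shift cm [  3.11 -20.59   3.92]
  station x,y dir in tool: [-0.    -0.582  0.813] [-0.     0.813  0.582]
```

```bash
python3 -m pendant '[[0.1,0,0,0.5,-5,1,1],[0.2,0,0,1.2,-10.5,2,1],[0.3,0,0,2,-16,3,1],[0.368,0,0,3.1,-20.6,3.9,1],[0.368,0,0,3.1,-20.6,3.9,1]]'
python3 - <<'E'
from h import *
goal(-80,17.5,130,14.5)
for n in ("side","top"):
    im=vision.capture(n); cv2.imwrite(f"pics/{n}1.png",im[:,:,::-1])
s,r=tool()
p=s["eef_pos"]
# candidate tip points: A and B at TCP depth and 13 mm back
for d in (0,-13):
  for k in (50,-50):
    w=p+r.apply([d,0,k]); print(d,k,proj("side",w).round(1),proj("top",w).round(1))
t=cv2.imread("pics/side1.png")[60:240,190:400]; cv2.imwrite("pics/side1c.png",cv2.resize(t,None,fx=3.5,fy=3.3333,interpolation=cv2.INTER_CUBIC))
E
```

```text
time_s: 1.35
eef_pos: [494.2, 126.8, 198.9]
ee_rot: [0.704, -0.057, 0.706, 0.057]
force: [-0.4, 1.1, -0.4]
grip_width: 1.001
t 1.35 pos [494.2 126.8 198.9] st [-79.5  17.6 198.9] jaw yaw st 14.5 q6 -0.14 F [-0.4  1.1 -0.4] grip 1.0
  target [493.7 126.7 130. ] turn [ 0.    -0.002 -0.   ] shift cm [ 6.89  0.   -0.04]
  station x,y dir in tool: [-0.002 -0.251  0.968] [-0.     0.968  0.251]
0 50 [[300.8 125. ]] [[228.1 191.5]]
0 -50 [[252.8 133.5]] [[234.8 238.8]]
-13 50 [[301.1 119.5]] [[227.5 189.9]]
-13 -50 [[252.7 127.9]] [[234.4 237.8]]
```

View pics/side1c.png

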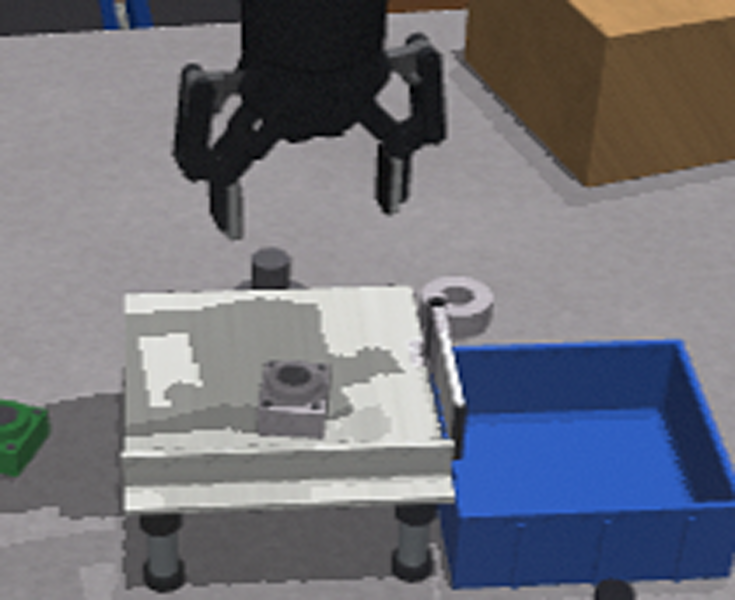

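View pics/top1.png

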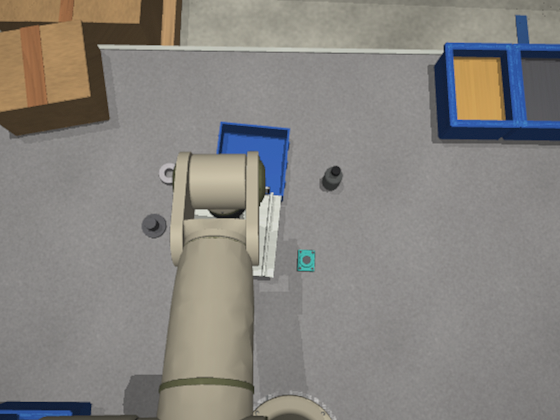

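Run:
```python
from h import *
s,r=tool(); p=s["eef_pos"]
for d in (0,-13):
  for sg in (1,-1):
    for k in (42.5,50,57):
      q=[(proj("side",p+r.apply([d,y,sg*k]))[0]-[190,60])*[3.5,3.333] for y in (-11,11)]
      print(d,sg*k,np.round(q).tolist())
t=cv2.imread("pics/side1.png")[70:150,230:330]; cv2.imwrite("pics/side1d.png",cv2.resize(t,None,fx=7,fy=7,interpolation=cv2.INTER_CUBIC))
```

```text
0 42.5 [[382.0, 229.0], [369.0, 209.0]]
0 50 [[395.0, 227.0], [381.0, 207.0]]
0 57 [[406.0, 225.0], [392.0, 205.0]]
0 -42.5 [[239.0, 253.0], [227.0, 233.0]]
0 -50 [[226.0, 255.0], [214.0, 235.0]]
0 -57 [[214.0, 257.0], [202.0, 237.0]]
-13 42.5 [[383.0, 210.0], [370.0, 191.0]]
-13 50 [[396.0, 208.0], [382.0, 189.0]]
-13 57 [[407.0, 206.0], [393.0, 187.0]]
-13 -42.5 [[238.0, 234.0], [227.0, 214.0]]
-13 -50 [[225.0, 236.0], [214.0, 216.0]]
-13 -57 [[213.0, 238.0], [202.0, 218.0]]
```

View pics/side1d.png

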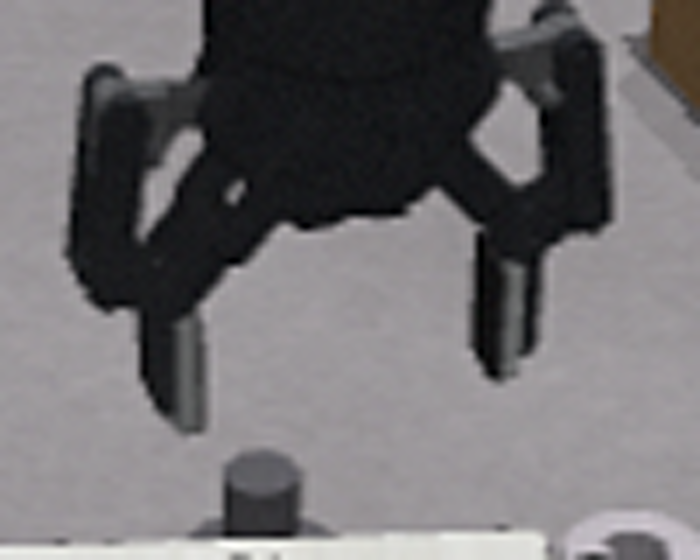

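The open fingertips sit about 13 mm behind the TCP: right tip at (301,124), left tip at (257,131). For tips about 8 mm above the shelf, the TCP goes to about z 71. I'll descend to z 100 first.

```bash
python3 -m pendant '[[0,0,0,2,0.1,-0.4,1],[0,0,0,4.5,0.1,-0.4,1],[0,0,0,7,0.1,-0.4,1],[0,0,0,9.9,0.1,-0.4,1],[0,0,0,9.9,0.1,-0.4,1]]'
python3 - <<'E'
from h import *
goal(-84,17.5,71,14.5)
im=vision.capture("side"); t=im[90:220,200:360,::-1]; cv2.imwrite("pics/side2c.png",cv2.resize(t,None,fx=4.6,fy=4.6,interpolation=cv2.INTER_CUBIC))
E
```

```text
time_s: 2.08
eef_pos: [487.7, 130.2, 100.4]
ee_rot: [0.703, -0.059, 0.706, 0.059]
force: [0.3, 0.2, 0.4]
grip_width: 0.997
t 2.08 pos [487.7 130.2 100.4] st [-86.3  20.4 100.4] jaw yaw st 14.9 q6 -0.14 F [0.3 0.2 0.4] grip 1.0
  target [489.7 127.1  71. ] turn [ 0.006 -0.003 -0.001] shift cm [ 2.94 -0.34  0.15]
  station x,y dir in tool: [-0.003 -0.257  0.967] [-0.     0.967  0.257]
```

View pics/side2c.png

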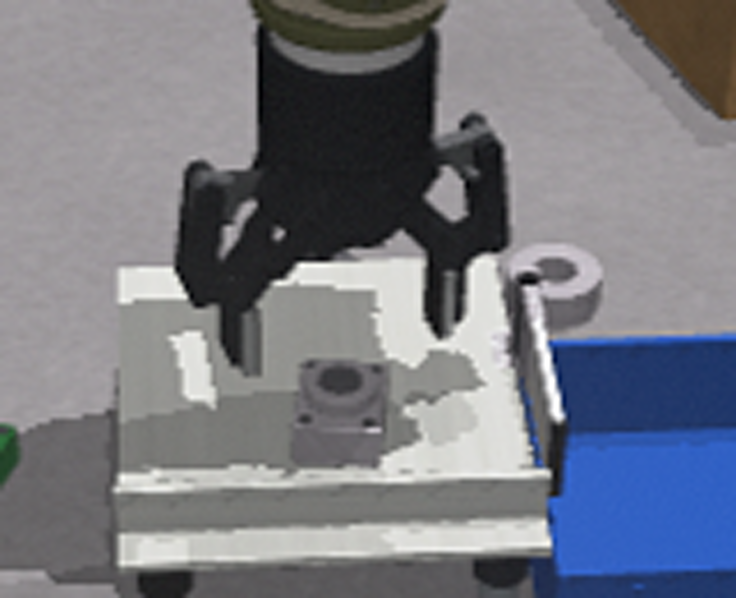

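```bash
python3 -m pendant '[[0,0,0,0,0,0,1],[0,0,0,0,0,0,1],[0,0,0,0,0,0,1],[0,0,0,0,0,0,1],[0,0,0,0,0,0,1]]'; python3 -c "
from h import *
for i in range(3): goal(-84,17.5,71,14.5)
s,r=tool();print(s['joints'],s['dq'])"
```

```text
time_s: 2.75
eef_pos: [489.2, 129.2, 101.3]
ee_rot: [0.705, -0.058, 0.705, 0.058]
force: [0.4, -0.2, 0.9]
grip_width: 0.999
t 2.75 pos [489.2 129.2 101.3] st [-84.7  19.6 101.3] jaw yaw st 14.8 q6 -0.14 F [ 0.4 -0.2  0.9] grip 1.0
  target [489.7 127.1  71. ] turn [0.004 0.    0.   ] shift cm [ 3.03 -0.22  0.01]
  station x,y dir in tool: [ 0.    -0.255  0.967] [0.    0.967 0.255]
t 2.75 pos [489.2 129.2 101.3] st [-84.7  19.6 101.3] jaw yaw st 14.8 q6 -0.14 F [ 0.4 -0.2  0.9] grip 1.0
  target [489.7 127.1  71. ] turn [0.004 0.    0.   ] shift cm [ 3.03 -0.22  0.01]
  station x,y dir in tool: [ 0.    -0.255  0.967] [0.    0.967 0.255]
t 2.75 pos [489.2 129.2 101.3] st [-84.7  19.6 101.3] jaw yaw st 14.8 q6 -0.14 F [ 0.4 -0.2  0.9] grip 1.0
  target [489.7 127.1  71. ] turn [0.004 0.    0.   ] shift cm [ 3.03 -0.22  0.01]
  station x,y dir in tool: [ 0.    -0.255  0.967] [0.    0.967 0.255]
[ 2.63189711e-02  4.16900131e-01  1.71950567e+00  2.23272761e-06
  1.00513829e+00 -1.38587225e-01] [ 1.15229699e-03  7.35548086e-04  7.34233673e-04  1.76093539e-03
  5.18254527e-05 -5.88222192e-04]
```

```bash
python3 -m pendant '[[0,0,0,1,-0.2,0,1],[0,0,0,2,-0.2,0,1],[0,0,0,3,-0.2,0,1],[0,0,0,3,-0.2,0,1],[0,0,0,3,-0.2,0,1]]'
python3 - <<'E'
from h import *
goal(-84,17.5,71,14.5)
im=vision.capture("side"); t=im[90:220,200:360,::-1]; cv2.imwrite("pics/side3c.png",cv2.resize(t,None,fx=4.6,fy=4.6,interpolation=cv2.INTER_CUBIC))
E
```

```text
time_s: 3.38
eef_pos: [489.6, 127.3, 71.4]
ee_rot: [0.705, -0.058, 0.705, 0.058]
force: [0.4, -0.4, 0.3]
grip_width: 1.002
t 3.38 pos [489.6 127.3  71.4] st [-84.1  17.7  71.4] jaw yaw st 14.8 q6 -0.14 F [ 0.4 -0.4  0.3] grip 1.0
  target [489.7 127.1  71. ] turn [0.005 0.    0.   ] shift cm [ 0.04 -0.02 -0.  ]
  station x,y dir in tool: [ 0.    -0.255  0.967] [0.    0.967 0.255]
```

View pics/side3c.png

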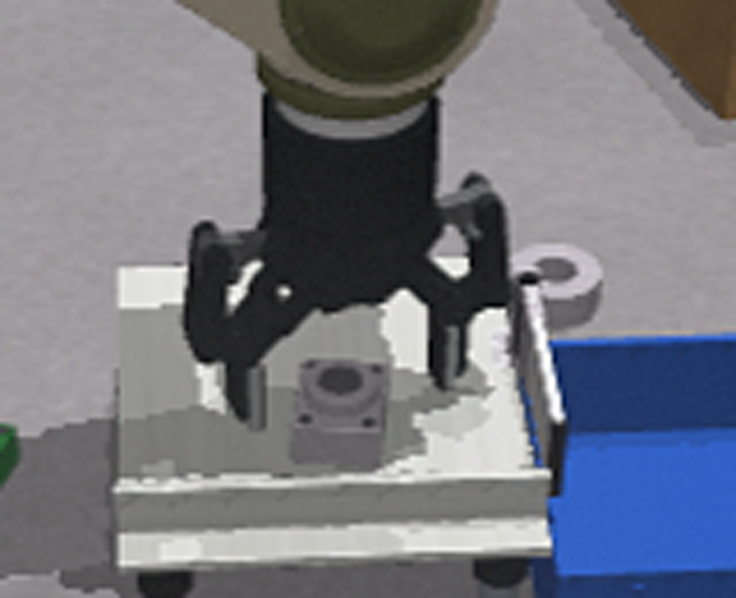

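```bash
python3 -m pendant '[[0,0,0,0,-0.2,0.77,1],[0,0,0,0,-0.41,1.55,1],[0,0,0,0,-0.61,2.32,1],[0,0,0,0,-0.82,3.09,1],[0,0,0,0,-1.02,3.87,1]]'
python3 - <<'E'
from h import *
goal(38,17.5,71,14.5)
im=vision.capture("side"); t=im[90:220,200:360,::-1]; cv2.imwrite("pics/side4c.png",cv2.resize(t,None,fx=4.6,fy=4.6,interpolation=cv2.INTER_CUBIC))
E
```

```text
time_s: 4.05
eef_pos: [529.2, 123.7, 71.1]
ee_rot: [0.704, -0.058, 0.705, 0.059]
force: [-6.7, 2.1, 1.3]
grip_width: 0.999
t 4.05 pos [529.2 123.7  71.1] st [-44.4  17.8  71.1] jaw yaw st 14.8 q6 -0.15 F [-6.7  2.1  1.3] grip 1.0
  target [611.2 115.8  71. ] turn [ 0.005 -0.002 -0.001] shift cm [-0.01 -2.13  7.96]
  station x,y dir in tool: [-0.002 -0.255  0.967] [0.    0.967 0.255]
```

View pics/side4c.png

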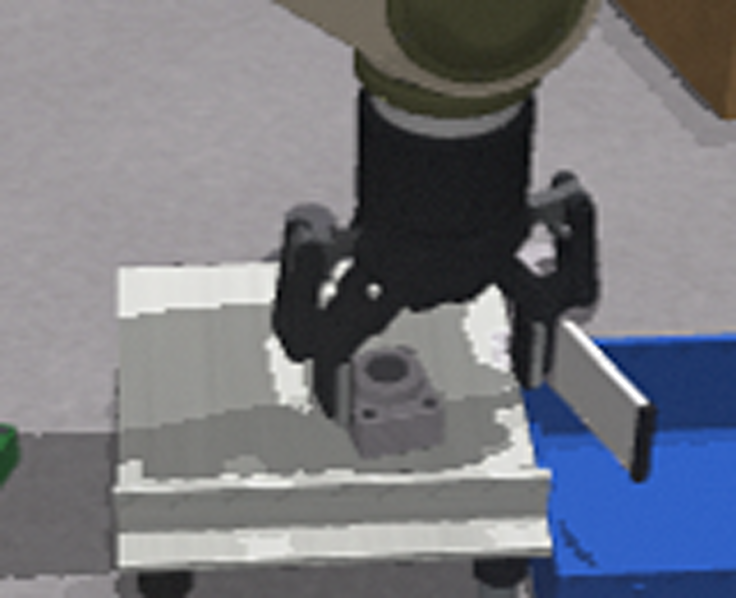

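```bash
cat >> h.py <<'E'
def ray(n,uv,z):
    c=C[n]; d=np.linalg.inv(c["K"])@[uv[0],uv[1],1]; d=d*[1,-1,-1]; d=c["extrinsics"][:3,:3]@d; o=c["extrinsics"][:3,3]
    return o+d*(z-o[2])/d[2]
E
python3 - <<'E'
from h import *
f=lambda p,z: inv(ST,[ray("side",np.array(p)/4.6+[200,90],z)])[0].round(1)
print("boss",f((384,366),105))
for p in [(352,415),(442,405),(425,350)]: print(f(p,97))
for p in [(358,455),(441,442)]: print("low",f(p,75))
E
```

```text
boss [-66.9  11.5 105. ]
[-83.1 -13.1  97. ]
[-42.   -8.1  97. ]
[-45.9  32.7  97. ]
low [-80.2 -15.   75. ]
low [-41.6  -7.9  75. ]
```

The gate is about 40° open with finger A on it. The housing sits against finger B, centred near station (-66, 10). Continuing.

```bash
python3 -m pendant '[[0,0,0,0,-0.2,0.77,1],[0,0,0,0,-0.41,1.55,1],[0,0,0,0,-0.61,2.32,1],[0,0,0,0,-0.82,3.09,1],[0,0,0,0,-1.02,3.87,1]]'
python3 - <<'E'
from h import *
goal(38,17.5,71,14.5)
im=vision.capture("side"); t=im[90:220,220:380,::-1]; cv2.imwrite("pics/side5c.png",cv2.resize(t,None,fx=4.6,fy=4.6,interpolation=cv2.INTER_CUBIC))
E
```

```text
time_s: 4.72
eef_pos: [568.9, 119.6, 70.8]
ee_rot: [0.704, -0.058, 0.705, 0.058]
force: [-4.5, -1.1, -0.1]
grip_width: 1.003
t 4.72 pos [568.9 119.6  70.8] st [-4.4 17.3 70.8] jaw yaw st 14.8 q6 -0.16 F [-4.5 -1.1 -0.1] grip 1.0
  target [611.2 115.8  71. ] turn [ 0.004 -0.002  0.   ] shift cm [-0.03 -1.07  4.11]
  station x,y dir in tool: [-0.002 -0.255  0.967] [-0.001  0.967  0.255]
```

View pics/side5c.png

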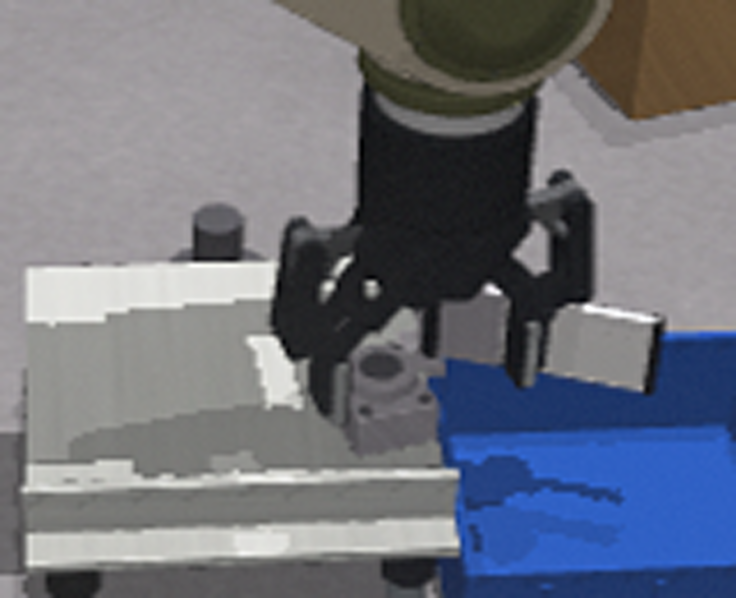

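The gate is now well open (panel from 440,330 to 660,350). The housing's front is at the shelf edge and clear of the panel. Finishing the push.

```bash
python3 -m pendant '[[0,0,0,0,-0.2,0.75,1],[0,0,0,0,-0.38,1.45,1],[0,0,0,0,-0.56,2.15,1],[0,0,0,0,-0.73,2.75,1],[0,0,0,0,-0.88,3.35,1]]'
python3 - <<'E'
from h import *
goal(38,17.5,71,14.5)
im=vision.capture("side"); t=im[90:240,220:420,::-1]; cv2.imwrite("pics/side6c.png",cv2.resize(t,None,fx=4,fy=4,interpolation=cv2.INTER_CUBIC))
E
```

```text
time_s: 5.4
eef_pos: [604.3, 116.6, 71.4]
ee_rot: [0.705, -0.058, 0.705, 0.058]
force: [-3.0, -1.7, 0.2]
grip_width: 0.998
t 5.4 pos [604.3 116.6  71.4] st [31.1 17.7 71.4] jaw yaw st 14.8 q6 -0.16 F [-3.  -1.7  0.2] grip 1.0
  target [611.2 115.8  71. ] turn [0.005 0.    0.   ] shift cm [ 0.04 -0.19  0.67]
  station x,y dir in tool: [ 0.001 -0.255  0.967] [-0.     0.967  0.255]
```

View pics/side6c.png

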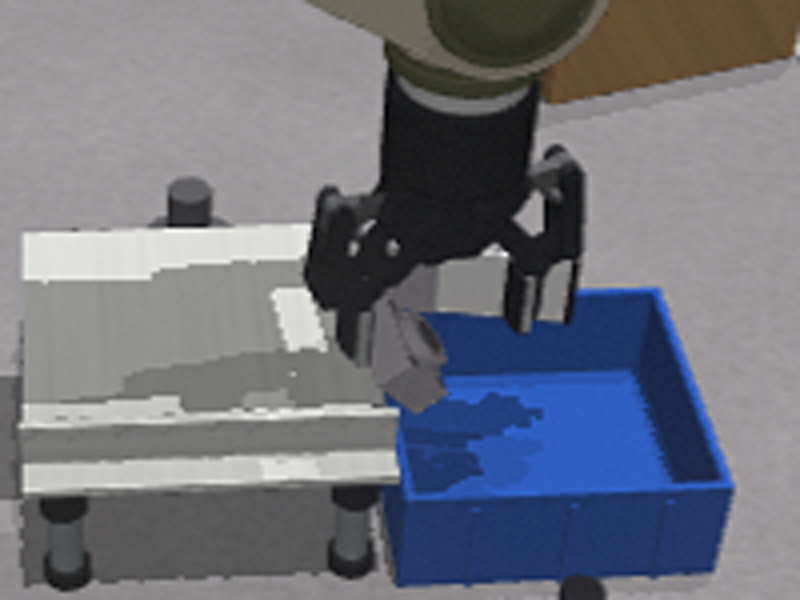

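The housing is tipping over the edge (410,355). I'll nudge it 7 mm more and hold.

```bash
python3 -m pendant '[[0,0,0,0,-0.05,0.2,1],[0,0,0,0,-0.1,0.4,1],[0,0,0,0,-0.15,0.6,1],[0,0,0,0,-0.18,0.68,1],[0,0,0,0,-0.18,0.68,1]]'
python3 - <<'E'
from h import *
goal(-84,17.5,71,14.5)
im=vision.capture("side"); t=im[90:240,220:420,::-1]; cv2.imwrite("pics/side7c.png",cv2.resize(t,None,fx=4,fy=4,interpolation=cv2.INTER_CUBIC))
E
```

```text
time_s: 6.08
eef_pos: [610.9, 116.0, 71.4]
ee_rot: [0.705, -0.058, 0.705, 0.058]
force: [-1.5, -2.5, -0.3]
grip_width: 0.998
t 6.08 pos [610.9 116.   71.4] st [37.7 17.7 71.4] jaw yaw st 14.8 q6 -0.17 F [-1.5 -2.5 -0.3] grip 1.0
  target [489.7 127.1  71. ] turn [0.004 0.    0.   ] shift cm [  0.03   3.08 -11.77]
  station x,y dir in tool: [ 0.    -0.255  0.967] [-0.     0.967  0.255]
```

View pics/side7c.png

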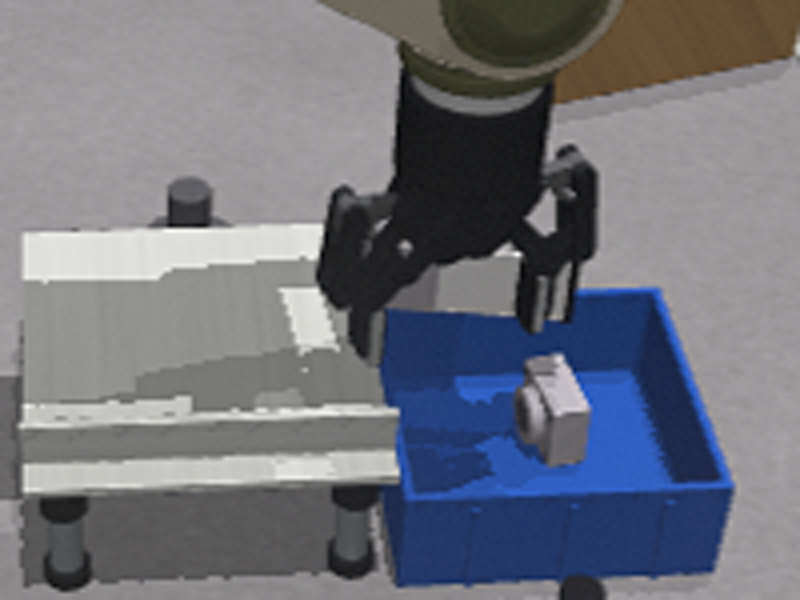

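The housing is in the bin (555,410). Drawing back along the same line so the gate can follow.

```bash
python3 -m pendant '[[0,0,0,0,0.26,-1,1],[0,0,0,0,0.58,-2.2,1],[0,0,0,0,0.9,-3.4,1],[0,0,0,0,1.22,-4.6,1],[0,0,0,0,1.54,-5.8,1]]'; python3 -m pendant '[[0,0,0,0,0.32,-1.2,1],[0,0,0,0,0.64,-2.4,1],[0,0,0,0,0.96,-3.6,1],[0,0,0,0,1.28,-4.8,1],[0,0,0,0,1.55,-5.9,1]]'
python3 - <<'E'
from h import *
goal(-84,17.5,71,14.5)
im=vision.capture("side"); t=im[90:240,220:420,::-1]; cv2.imwrite("pics/side8c.png",cv2.resize(t,None,fx=4,fy=4,interpolation=cv2.INTER_CUBIC))
E
```

```text
time_s: 6.75
eef_pos: [550.3, 121.4, 71.6]
ee_rot: [0.705, -0.058, 0.704, 0.058]
force: [-0.3, -5.5, 0.5]
grip_width: 0.997
time_s: 7.38
eef_pos: [489.5, 127.5, 71.4]
ee_rot: [0.705, -0.058, 0.705, 0.058]
force: [0.4, -0.1, -1.1]
grip_width: 0.997
t 7.38 pos [489.5 127.5  71.4] st [-84.2  17.9  71.4] jaw yaw st 14.8 q6 -0.14 F [ 0.4 -0.1 -1.1] grip 1.0
  target [489.7 127.1  71. ] turn [ 0.005  0.    -0.   ] shift cm [ 0.04 -0.05  0.01]
  station x,y dir in tool: [ 0.    -0.255  0.967] [0.    0.967 0.255]
```

View pics/side8c.png

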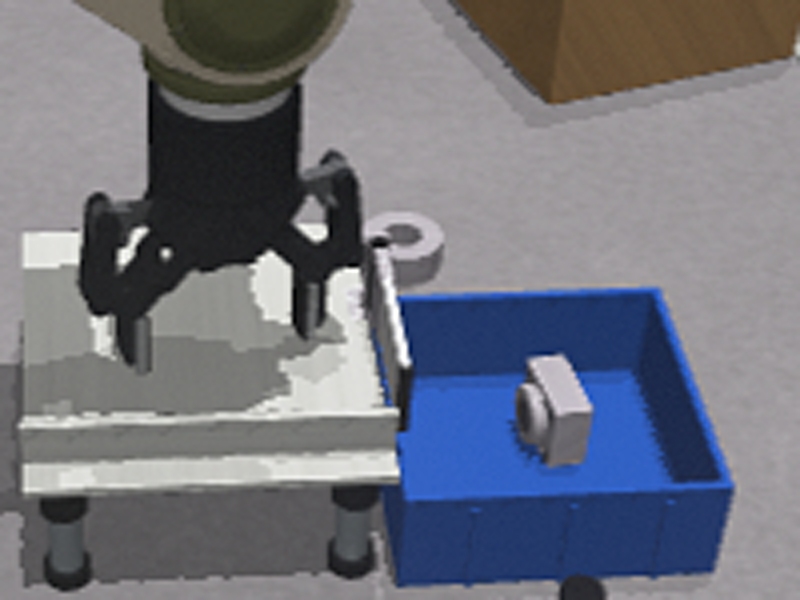

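The gate is shut, with its panel where it was at the start, and the housing is in the bin. I'll lift straight up and back off.

```bash
python3 -m pendant '[[0,0,0,-2,0,0,1],[0,0,0,-5,0,0,1],[0,0,0,-8,0,0,1],[0,0,0,-11,0,0,1],[0,0,0,-14,0,0,1]]'; python3 -m pendant '[[0,0,0,0,1,-4,1],[0,0,0,0,2,-8,1],[0,0,0,0,3,-12,1],[0,0,0,0,3,-12,1],[0,0,0,0,3,-12,1]]'
python3 - <<'E'
from h import *
for n in ("side","top"):
    cv2.imwrite(f"pics/{n}9.png",vision.capture(n)[:,:,::-1])
E
```

```text
time_s: 8.05
eef_pos: [490.1, 127.3, 212.3]
ee_rot: [0.705, -0.058, 0.705, 0.058]
force: [0.5, 0.5, -1.7]
grip_width: 1.002
time_s: 8.68
eef_pos: [367.6, 137.2, 211.6]
ee_rot: [0.705, -0.058, 0.704, 0.058]
force: [-0.1, -0.4, -0.9]
grip_width: 0.995
```

View pics/side9.png

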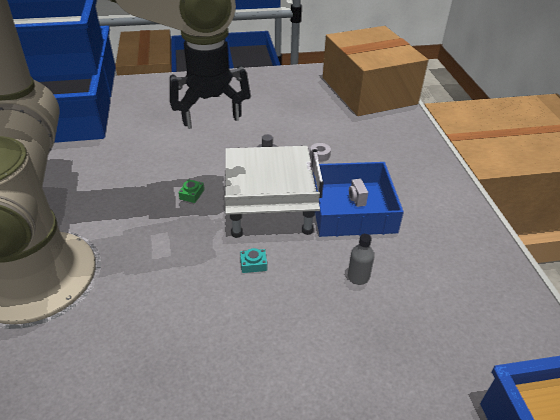

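View pics/top9.png

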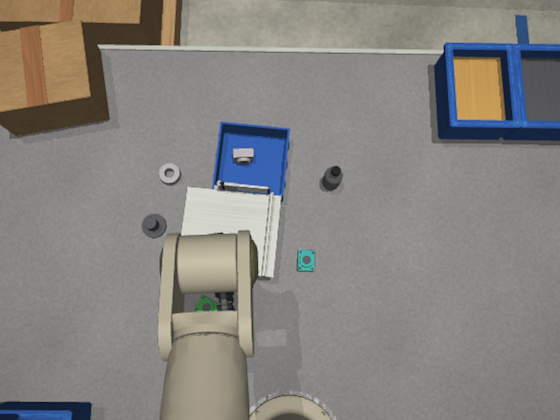

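The housing is in the bin (top 243,156; side 359,193) and the gate is shut. The ring, flange, bottle and both coloured look-alikes are where they started, and the arm touches nothing.

```bash
python3 -c "
from rig import job
print(job.finish_job())"
```

```text
the job is handed in; nothing more can be done
None
```

The housing is scrapped: in one slow push, one finger opened the gate and held it while the other finger pushed the housing over the shelf edge into the bin. I handed the job in at about 9 s.

- **Housing:** it lies in the blue bin, on its side. The reported wrist force stayed under 8 N, and the fingers stayed fully open throughout, so nothing was pinched.
- **Order of the push:** the housing lay too far back for one finger to be behind it while the other already touched the gate. It therefore slid roughly 20 mm along the shelf before the gate began to open. It only reached the opening once the gate was wide open, and it stayed clear of the panel.
- **Gate and bystanders:** when I drew back, the gate swung shut on its own. In the last pictures the ring, flange, bottle and both look-alikes are where they started, and the arm is clear of everything.
- **Disagreement:** the only mismatch was a 2–4 mm arm position error on the way down, which I corrected before the push.

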